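# Turn the sloped sample platter until its fill port stands under the index

### The arm

A 6-joint arm with a two-finger parallel gripper is mounted at the origin on the work surface. World frame = base frame: x ahead of the robot, y to its left, z up, the work surface at z = 0. Lengths are in m, angles in rad, forces in N, time in s.
With the tool pointing down it reaches from about 0.275 to 0.875 m from the base axis. Payload 12.5 kg.
Tool frame: the origin (TCP) lies on the centre line of the jaws, within the pads' length; the fingertips stand r.finger_overhang ahead of it and the grasp point (between the pads) lies 3 mm ahead of it (r.finger_overhang is the distance from the TCP to the fingertips, in m); z points along the fingers, y is the direction in which the jaws open and shut (so a half turn about z gives the same grasp; the last joint's range is limited). The gripper opens to 85 mm and grips with 20 to 120 N. Pads are 22 mm wide; open, the fingers measure 114 mm over their backs; the gripper's body (76 mm by 85 mm) begins 54 mm behind the grasp point. The pads swing forward as they close: fully open they stand 13 mm farther back than shut.
Start: joints at [1.147, 0.351, 1.652, -0, 1.139, -0.085], TCP at [0.183, 0.519, 0.253] pointing down, gripper open.
Joint ranges: [-2.75, 2.75], [-0.79, 2.1], [0.01, 2.65], [-1.57, 4.71], [0.07, 3.14], [-2.87, 2.87]. Speed limits (rad/s): [2.22, 2.22, 2.79, 3.14, 3.14, 3.14].

### API

Orientations are given as a unit quaternion [x, y, z, w].
In Python, from cell import r, optics gives the robot as it stands. The module is installed in compiled form; this text tells all that it offers. Calls block until the motion is done:
- r.move_to(position, orientation): joint-space move of the TCP to a pose.
- r.move_linear(position, rot=None, vel=0.15): straight line of the TCP; rot=None keeps the orientation; vel is the mean speed in m/s.
- r.set_joints(angles): joint-space move.
- r.set_gripper(opening, squeeze=None): opening from 0.0 (shut) to 1.0 (fully open); squeeze is the grip in N (None keeps the last); returns when the fingers have stopped.
- r.sleep(seconds).
- r.inverse_kinematics(position, orientation): joint angles nearest the present ones, or None.
- optics.get_image(name): name is "side" or "top"; returns a dict with "pixels" (400x640x3 uint8, red, green, blue), "depth" (400x640 float32, m along the optical axis (not along the pixel's ray), 0 where there is no reading), "fx", "fy", "cx", "cy" (pixels), "camera_from_world" (4x4, takes a point from world to camera coordinates). Camera axes: x right, y down, z forward; pixel columns grow to the right and rows downward; lengths in m; the calibration is good to about 2 mm. A picture is of the moment at which its call begins.
A pose or a line that the arm cannot do raises r.PlanningError and nothing moves.
- r.hand_in(): hands the job in, once; it reports no verdict.
Readings, each from a call of its own:
- r.current_t(): time.
- r.current_q(): joint angles.
- r.current_qvel(): joint speeds.
- r.current_effort(): joint torques, N m.
- r.current_tool_pos(): TCP position.
- r.current_ee_rot(): TCP orientation.
- r.current_contact_force(): force on the tool from outside, world axes, zero at the start.
- r.current_torque(): the same for the moment, N m.
- r.current_opening(): opening from 0.0 (shut) to 1.0 (fully open).
Only numpy, scipy, OpenCV 4.12 (cv2) and the standard library are available. Lean on these libraries where they do the work, as an engineer would, in place of code of your own. Each camera call takes 0.05 s, during which the arm holds its last target. There are 200 camera calls.

### The job

With closed fingertips pressed on its face, gently turn the sample changer's free-spinning platter until the large fill port, now hidden under the guard, stands at the top, right below the black index line on the nose; then let go so that it stays there. Do not press hard or fling the platter, and do not shift the rack, the beaker or the dishes standing around it.

Things in the scene. Friction and masses are not known exactly. Their poses are not given: they have to be found in the camera images.
- changer: White sample changer fixed to the bench, 226 x 270 mm. Origin on the bench, x along its width, z up, +y its high rear side. The platter's plane rises towards +y at 36 deg (0.63 rad): its outward normal is (0, -0.589, 0.808) here, so a tool square to it leans 36 deg over the low (-y) side. The housing round the platter lies 8 mm below the platter's face.
- platter: Smooth aluminium disc, 188 mm across. Origin: centre of its face, at (0, 0, 105) mm in the changer's frame; z: outward normal and spin axis; y: towards the port. Spins freely both ways, no stops; coasts a little. On a spring: starts to sink at 2-6 N, 1 mm per further 2.5 N, bottoms at 6 mm. 5 to 15 N of pressure turns it without slip; over 30 N, or over 3 rad/s, damages it.
- port (a point): The fill port: centre of the largest dark round mark on the platter's face, 22 mm across, flush, 70 mm from the platter's axis. Eleven other marks on the same circle, every 30 deg, are only 7 mm across. It starts hidden under the guard.
- index (a point): Lower tip of the black index line, 7 to 12 mm wide, down the middle of the column's nose, at (0, 72, 207) mm in the changer's frame. The port is at the top when it lies in the changer's x = 0 plane on the high side. Nose: 226 mm wide, front edge at y 74 mm, z 220 to 255 mm, above the platter's upper edge; column behind it: y 90 to 160 mm. An upright gripper has no room there.
- guard (a point): Middle of the guard's upper edge: a flat white plate 226 mm wide and 4 mm thick, parallel to the platter, its top 14 mm above the platter's face. It covers the whole lower half of the platter and ends level with the platter's axis; the upper half is open to the fingers. Fixed.
- rack: White tube rack with clear tubes, 70 x 160 mm, 97 mm high, loose. Origin under its centre.
- beaker: Glass beaker, 72 mm across, 95 mm high, loose. Origin under its centre.
- dishes: Stack of two clear dishes, 90 mm across, 31 mm high, loose. Origin under its centre.

How it is judged:
On the way:
1. the platter is turned by fingers pressed on its face (contact force between the fingers and platter above 0.5 N and angular speed of platter above 0.05 rad/s), for 0.2 s.
At the end, for the whole second after the job is handed in: The fill port is at the top of the platter, no more than 6 mm to either side of the index, and the platter is at rest; rack, beaker and dishes are within 20 mm of where they stood (x of port in the frame of changer between -0.006 and 0.006 m and y of port in the frame of changer above 0.04 m and angular speed of platter below 0.03 rad/s and distance of each of rack, beaker, dishes from where it was at the start of the episode below 0.02 m); the robot touches nothing.
It fails at once if the platter is pressed with more than 30 N (contact force between the fingers and platter above 30 N).
It fails at once if the platter spins faster than 3 rad/s (angular speed of platter above 3 rad/s).
It fails at once if the rack is shifted by more than 20 mm (distance of rack from where it was at the start of the episode above 0.02 m).
It fails at once if the beaker is shifted by more than 20 mm (distance of beaker from where it was at the start of the episode above 0.02 m).
It fails at once if the dishes is shifted by more than 20 mm (distance of dishes from where it was at the start of the episode above 0.02 m).
It also fails if it takes over 56 s, if anything falls off the work surface, if the arm or the gripper's body presses on something with over 40 N, if the wrist force passes 120 N, or if a joint passes its speed limit or range.

## Working session

There is one attempt and no reset: what is moved stays moved. The work goes in short steps, each a Python script; the robot and the scene stay as the last script left them, time stands still between calls to the robot, and variables do not carry over. Pictures are saved under pics/ and viewed, about 8 in all and at most 12, crops included, and the job is handed in when it is done.

```bash
mkdir -p pics
python3 - <<'E'
from cell import r,optics
import cv2,numpy as np
for n in("side","top"):
    d=optics.get_image(n); cv2.imwrite(f"pics/{n}0.png",d["pixels"][:,:,::-1]); np.savez(f"{n}0.npz",**d)
    print(n,d["fx"],d["fy"],d["cx"],d["cy"]);print(np.round(d["camera_from_world"],3).tolist())
print(r.finger_overhang,r.current_t(),r.current_ee_rot())
E
```

```text
side 385.5802403443553 385.5802403443553 317.2067365217702 198.28661129247033
[[0.885, 0.465, -0.011, -0.567], [0.248, -0.493, -0.834, -0.021], [-0.393, 0.735, -0.552, 1.129], [0.0, 0.0, 0.0, 1.0]]
top 476.43663284384235 476.43663284384235 316.4122488075051 198.3155443101115
[[0.021, -1.0, -0.015, 0.006], [-0.983, -0.018, -0.182, 0.631], [0.182, 0.018, -0.983, 0.939], [0.0, 0.0, 0.0, 1.0]]
0.022 0.1 [ 1.68597940e-01  9.85684760e-01 -5.22084408e-04 -1.27798651e-04]
```

View pics/side0.png

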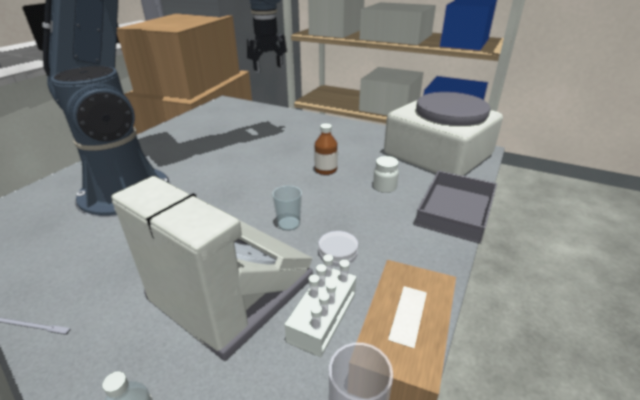

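View pics/top0.png

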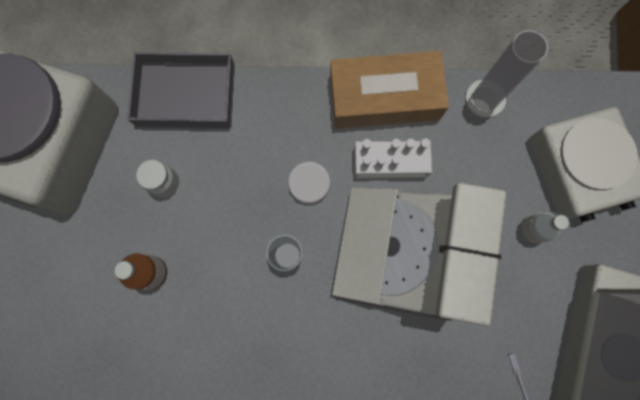

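```bash
cat > h.py <<'E'
import numpy as np,cv2
def cloud(d):
    v,u=np.mgrid[:400,:640]; z=d["depth"]; c=np.stack([(u-d["cx"])/d["fx"]*z,(v-d["cy"])/d["fy"]*z,z],-1)
    T=np.linalg.inv(d["camera_from_world"]); return c@T[:3,:3].T+T[:3,3]
def proj(d,P):
    T=d["camera_from_world"]; c=P@T[:3,:3].T+T[:3,3]
    return np.stack([c[...,0]/c[...,2]*d["fx"]+d["cx"],c[...,1]/c[...,2]*d["fy"]+d["cy"]],-1)
def frame(o,yaw):   # changer frame: rotation, platter centre
    R=np.array([[np.cos(yaw),-np.sin(yaw),0],[np.sin(yaw),np.cos(yaw),0],[0,0,1]])
    S=np.array([[1,0,0],[0,.808,-.589],[0,.589,.808]])
    return R@S, np.array([*o,0])+R@[0,0,.105], R
def rect(d,o,yaw,s=4,half=115):
    Q,c,_=frame(o,yaw); g=np.arange(-half,half,1/s)/1000
    x,y=np.meshgrid(g,-g); P=np.stack([x,y,0*x],-1)@Q.T+c
    p=proj(d,P).astype(np.float32); return cv2.remap(np.ascontiguousarray(d["pixels"]),p[...,0],p[...,1],cv2.INTER_CUBIC)
E
python3 - <<'E'
from h import *
for n in("top","side"):
    d=dict(np.load(n+"0.npz")); P=cloud(d); m=(d["depth"]>0)&(abs(P[...,2]-.255)<.008)&(P[...,0]>.2)&(P[...,0]<.8)&(P[...,1]<.1)&(P[...,1]>-.5)
    k,l,st,_=cv2.connectedComponentsWithStats(m.astype(np.uint8)); i=1+st[1:,4].argmax(); m=l==i
    q=P[m]; (c,wh,a)=cv2.minAreaRect((q[:,:2]*1000).astype(np.float32)); print(n,c,wh,a,q[:,2].mean(),q[:,2].std(),st[i])
    L=np.array(wh); b=cv2.boxPoints((c,wh,a)); e=[b[1]-b[0],b[2]-b[1]]; e=e[np.argmax([np.linalg.norm(x) for x in e])]
    e/=np.linalg.norm(e)
    ex=-e if e[0]>0 else e   # guess changer x ~ -world x
    yaw=np.arctan2(ex[1],ex[0]); ey=np.array([-ex[1],ex[0]]); o=(np.array(c)-117*ey)/1000
    print("yaw",yaw,"o",o)
    Q,cc,R=frame(o,yaw)
    # check plane of guard: points 14mm above face, v in -80..-15
    loc=(P-cc)@Q; g=(d["depth"]>0)&(abs(loc[...,0])<.09)&(loc[...,1]<-.015)&(loc[...,1]>-.08)&(abs(loc[...,2]-.014)<.02)
    if g.sum()>50:
        A=np.c_[loc[g][:,:2],np.ones(g.sum())]; print("guard fit",np.linalg.lstsq(A,loc[g][:,2],rcond=None)[0],g.sum())
    g=(d["depth"]>0)&(np.hypot(loc[...,0],loc[...,1])<.085)&(loc[...,1]>.02)&(abs(loc[...,2])<.02)
    if g.sum()>50:
        A=np.c_[loc[g][:,:2],np.ones(g.sum())]; print("platter fit",np.linalg.lstsq(A,loc[g][:,2],rcond=None)[0],g.sum())
    if n=="top": cv2.imwrite("pics/rect0.png",cv2.resize(rect(d,o,yaw),(600,600))[:,:,::-1])
E
```

```text
top (510.4638366699219, -243.40594482421875) (88.79712677001953, 226.13880920410156) 80.12914276123047 0.25424041524745944 0.0016490559739822065 [ 438  183   68  143 7081]
yaw 2.9693136 o [ 0.53052092 -0.12813794]
guard fit [-0.00496739 -0.00013011  0.01281071] 2505
platter fit [-0.00318899 -0.00059483 -0.00107441] 2031
side (513.4126586914062, -241.97718811035156) (89.77816772460938, 225.71298217773438) 80.87125396728516 0.25520656934808594 0.0019462534385044498 [ 112  177  129   75 4743]
yaw 2.982266 o [ 0.53197512 -0.12645908]
guard fit [ 0.00290645 -0.14070502  0.00574563] 534
platter fit [0.00306333 0.00209942 0.00016681] 140
```

View pics/rect0.png

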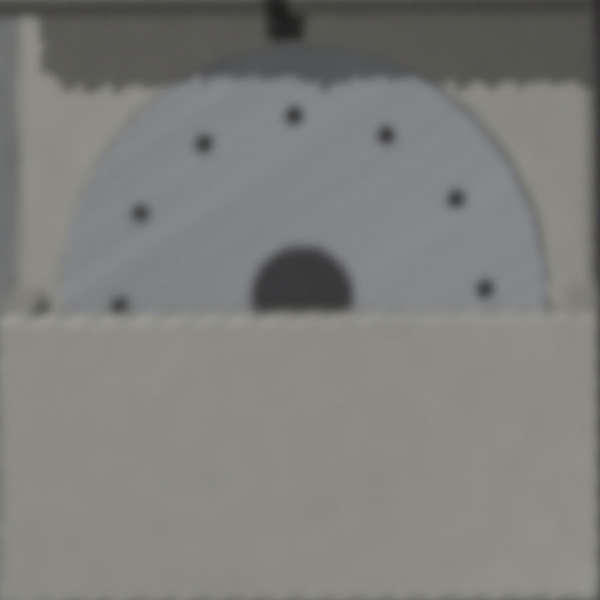

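```bash
cat >> h.py <<'E'
from scipy.spatial.transform import Rotation as Ro
from cell import r,optics
O,YAW=(.5312,-.1275),2.975
Q,C,RC=frame(O,YAW); N=Q[:,2]
def quat(roll): # tool z=-n ; tool x in platter plane at roll
    x=Q@[np.cos(roll),np.sin(roll),0]; return Ro.from_matrix(np.c_[x,np.cross(-N,x),-N]).as_quat()
def pos(a,h,rad=.060):  # a deg in changer face frame, tip h above face
    a=np.radians(a); return C+Q@[rad*np.cos(a),rad*np.sin(a),h+r.finger_overhang]
E
python3 - <<'E'
from h import *
for k in range(0,360,15):
    J=[r.inverse_kinematics(p,quat(np.radians(k))) for p in (pos(30,.12),pos(25,0),pos(60,0),pos(90,0),pos(120,0),pos(155,0))]
    if all(j is not None for j in J):
        J=np.array(J); print(k,np.round(J[0],2),np.round(np.ptp(J,axis=0),2),J[:,4].min().round(2), np.abs(J[0]-r.current_q()).max().round(2))
E
```

```text
0 [ 0.07  0.37  1.79 -0.66  1.22 -1.03] [0.19 0.28 0.29 0.13 0.25 0.14] 0.98 1.08
15 [ 0.07  0.37  1.79 -0.66  1.22 -1.29] [0.19 0.28 0.29 0.13 0.25 0.14] 0.98 1.21
30 [ 0.07  0.37  1.79 -0.66  1.22 -1.55] [0.19 0.28 0.29 0.13 0.25 0.14] 0.98 1.47
45 [ 0.07  0.37  1.79 -0.66  1.22 -1.82] [0.19 0.28 0.29 0.13 0.25 0.14] 0.98 1.73
60 [ 0.07  0.37  1.79 -0.66  1.22 -2.08] [0.19 0.28 0.29 0.13 0.25 0.14] 0.98 1.99
75 [ 0.07  0.37  1.79 -0.66  1.22 -2.34] [0.19 0.28 0.29 0.13 0.25 0.14] 0.98 2.25
90 [ 0.07  0.37  1.79 -0.66  1.22 -2.6 ] [0.19 0.28 0.29 0.13 0.25 0.14] 0.98 2.52
150 [ 0.07  0.37  1.79 -0.66  1.22  2.64] [0.19 0.28 0.29 0.13 0.25 0.14] 0.98 2.72
165 [ 0.07  0.37  1.79 -0.66  1.22  2.37] [0.19 0.28 0.29 0.13 0.25 0.14] 0.98 2.46
180 [ 0.07  0.37  1.79 -0.66  1.22  2.11] [0.19 0.28 0.29 0.13 0.25 0.14] 0.98 2.2
195 [ 0.07  0.37  1.79 -0.66  1.22  1.85] [0.19 0.28 0.29 0.13 0.25 0.14] 0.98 1.93
210 [ 0.07  0.37  1.79 -0.66  1.22  1.59] [0.19 0.28 0.29 0.13 0.25 0.14] 0.98 1.67
225 [ 0.07  0.37  1.79 -0.66  1.22  1.33] [0.19 0.28 0.29 0.13 0.25 0.14] 0.98 1.41
240 [ 0.07  0.37  1.79 -0.66  1.22  1.06] [0.19 0.28 0.29 0.13 0.25 0.14] 0.98 1.15
255 [ 0.07  0.37  1.79 -0.66  1.22  0.8 ] [0.19 0.28 0.29 0.13 0.25 0.14] 0.98 1.08
270 [ 0.07  0.37  1.79 -0.66  1.22  0.54] [0.19 0.28 0.29 0.13 0.25 0.14] 0.98 1.08
285 [ 0.07  0.37  1.79 -0.66  1.22  0.28] [0.19 0.28 0.29 0.13 0.25 0.14] 0.98 1.08
300 [ 0.07  0.37  1.79 -0.66  1.22  0.02] [0.19 0.28 0.29 0.13 0.25 0.14] 0.98 1.08
315 [ 0.07  0.37  1.79 -0.66  1.22 -0.24] [0.19 0.28 0.29 0.13 0.25 0.14] 0.98 1.08
330 [ 0.07  0.37  1.79 -0.66  1.22 -0.51] [0.19 0.28 0.29 0.13 0.25 0.14] 0.98 1.08
345 [ 0.07  0.37  1.79 -0.66  1.22 -0.77] [0.19 0.28 0.29 0.13 0.25 0.14] 0.98 1.08
```

```bash
cat >> h.py <<'E'
QT=quat(np.radians(270))
def fn(F0): return float((np.array(r.current_contact_force())-F0)@N)
def stroke(a0,a1,target=9.,rad=.06,w=.7,step=8.):
    r.move_linear(pos(a0,.03,rad),rot=QT,vel=.15); r.sleep(.3)
    F0=np.array(r.current_contact_force()); h=.006
    r.move_linear(pos(a0,h,rad),vel=.06)
    f=fn(F0)
    while f<target-2 and h>-.012:
        h-=.001 if f<1 else .0006; r.move_linear(pos(a0,h,rad),vel=.02); f=fn(F0)
    print("contact h=%.4f f=%.1f t=%.1f"%(h,f,r.current_t()))
    n=int(np.ceil(abs(a1-a0)/step)); A=np.linspace(a0,a1,n+1)[1:]; log=[]
    for a in A:
        h+=np.clip((f-target)/2500*.6,-.001,.001)
        r.move_linear(pos(a,h,rad),vel=w*rad); f=fn(F0); log.append((round(a),round(h*1e3,1),round(f,1)))
        if f>20: h+=.002; r.move_linear(pos(a,h,rad),vel=.05); f=fn(F0)
    print(log); r.sleep(.4)
    r.move_linear(pos(a1,h+.03,rad),vel=.08); print("t",r.current_t(),"residual",fn(F0))
def look(name,away=True):
    if away: r.move_to(AWAY,QT)
    d=optics.get_image("top"); cv2.imwrite(f"pics/{name}.png",cv2.resize(rect(d,O,YAW),(600,600))[:,:,::-1]); return d
AWAY=pos(90,.10)+np.array([-.12,.20,.06])
E
python3 - <<'E'
from h import *
print(AWAY, r.inverse_kinematics(AWAY,QT))
r.set_gripper(0.0,20)
r.move_to(pos(30,.12),QT)
print(r.current_t(),r.current_tool_pos()-pos(30,.12),r.current_contact_force())
stroke(28,152)
d=look("r1"); cv2.imwrite("pics/top1.png",d["pixels"][:,:,::-1]); print(r.current_t())
E
```

```text
[0.41507661 0.09555434 0.298916  ] [ 0.40120367  0.2583999   1.7825603  -0.52172941  1.48701972  0.71628011]
3.2083 [1.00088167e-04 5.94127864e-04 3.77530204e-05] [-0.14336749  0.03372    -0.20328307]
contact h=-0.0034 f=7.8 t=7.6
[(36, np.float64(-3.7), 7.3), (44, np.float64(-4.1), 8.6), (51, np.float64(-4.2), 7.9), (59, np.float64(-4.5), 9.0), (67, np.float64(-4.4), 8.8), (74, np.float64(-4.5), 9.3), (82, np.float64(-4.4), 8.1), (90, np.float64(-4.7), 8.9), (98, np.float64(-4.7), 8.8), (106, np.float64(-4.7), 9.2), (113, np.float64(-4.7), 9.3), (121, np.float64(-4.6), 9.0), (129, np.float64(-4.6), 8.4), (136, np.float64(-4.7), 9.3), (144, np.float64(-4.7), 8.2), (152, np.float64(-4.8), 9.5)]
t 13.95 residual -1.365459298482851
15.2
```

View pics/r1.png

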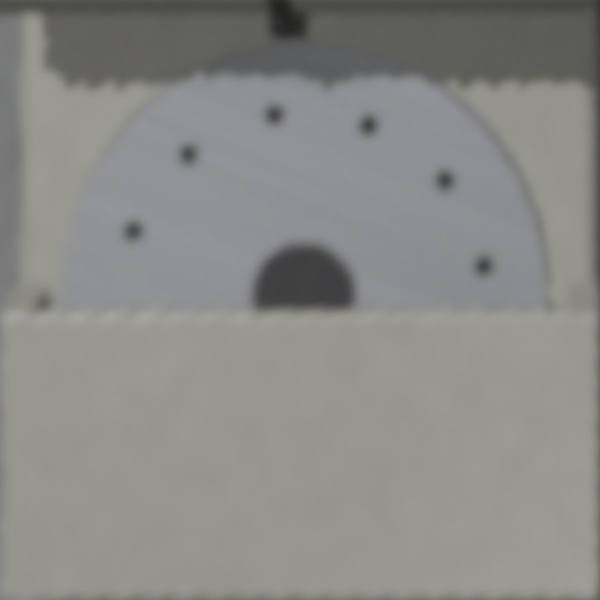

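Run:
```python
from h import *
stroke(32,141)
d=look("r2"); print(r.current_t())
```

```text
contact h=-0.0040 f=8.3 t=20.9
[(40, np.float64(-4.2), 8.0), (48, np.float64(-4.4), 8.7), (55, np.float64(-4.5), 8.5), (63, np.float64(-4.6), 9.3), (71, np.float64(-4.5), 10.1), (79, np.float64(-4.3), 9.1), (86, np.float64(-4.2), 8.0), (94, np.float64(-4.5), 8.2), (102, np.float64(-4.7), 9.2), (110, np.float64(-4.6), 8.5), (118, np.float64(-4.7), 9.5), (125, np.float64(-4.6), 8.9), (133, np.float64(-4.6), 9.9), (141, np.float64(-4.4), 9.2)]
t 26.625 residual 0.1417820082672362
27.8667
```

View pics/r2.png

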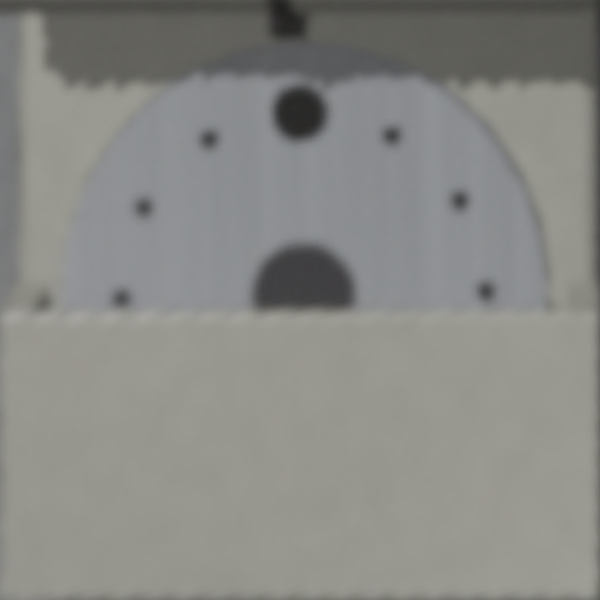

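Run:
```python
from h import *
a=look("r3",False); r.sleep(1); d=look("r4",False)
im=[cv2.cvtColor(rect(x,O,YAW),cv2.COLOR_RGB2GRAY) for x in(a,d)]
def dark(g,x0,x1,y0,y1,th=85): # mm window in face frame
    s=4;c=460; w=g[c-y1*s:c-y0*s,c+x0*s:c+x1*s]; v,u=np.nonzero(w<th); return u.mean()/s+x0, y1-v.mean()/s,len(u)
for g in im: print("port mm",dark(g,-20,20,55,84),"hub",dark(g,-25,25,2,25))
# index: expected vs seen, pixel in top image
p=proj(d,np.array([*O,0])+RC@[0,.072,.207]); print("index expected px",p)
g=cv2.cvtColor(np.ascontiguousarray(d["pixels"]),cv2.COLOR_RGB2GRAY)
x=int(round(p[0]))+1
for c in (x,x+2,x+4): col=g[215:285,c]; v=np.nonzero(col<60)[0]+215; print(c,v.min() if len(v) else None,v.max() if len(v) else None)
b=dict(np.load("top0.npz")); Z=abs(b["depth"]-d["depth"])>.01; Z[:,:]&=(b["depth"]>0)&(d["depth"]>0)
D=np.abs(b["pixels"].astype(int)-d["pixels"]).max(2)
for n,(u0,u1,v0,v1) in dict(rack=(350,436,135,182),beaker=(262,306,232,276),dishes=(284,334,158,206)).items(): print(n,D[v0:v1,u0:u1].mean(),D[v0:v1,u0:u1].max())
```

```text
port mm (np.float64(-0.14840784479122604), np.float64(71.8025094896668), 4742) hub (np.float64(1.335384134915678), np.float64(9.665802623360399), 8005)
port mm (np.float64(-0.14503897198230575), np.float64(71.79566041710554), 4747) hub (np.float64(1.324365704286965), np.float64(9.664041994750656), 8001)
index expected px [439.01512151 248.00177856]
440 246 251
442 246 252
444 246 250
rack 11.558634339435923 14
beaker 10.210227272727273 13
dishes 11.7875 14
```

```bash
python3 -c "
from h import *
print(r.current_t(),r.current_contact_force()); r.hand_in()"
```

```text
28.9667 [-0.6390612   0.79971452  1.01455565]
the job is handed in; nothing more can be done
```

The fill port now stands at the top of the platter, below the index line, and I handed the job in at about 29 s of the 56 s allowed. I turned the platter with two counter-clockwise strokes, fingers closed, at about 0.7 rad/s. The strokes were about 124° and 109°, with a normal force of 7 to 10 N. Each time I stopped the platter before lifting off.

**Port position:** The port sits 0.1 mm left of the changer's midplane in my fitted frame. Measured against the platter's hub it is 1.5 mm left. The two differ by about 1.3 mm, but both are well inside 6 mm.

**Index line:** It was seen within about 1 px (about 2 mm) of where my frame predicted it.

**At rest:** Two pictures a second apart showed no change in the port's position.

**Surroundings:** Comparing start and end pictures, the rack, beaker and dishes showed only a uniform brightness change, so they had not moved.

**Disagreements:**
- The first stroke turned the platter about 127° instead of the commanded 124°. I corrected for this in the second stroke.
- The top and side cameras disagreed by 0.013 rad on the changer's yaw, which is about 1 mm at the port.
- The force reading away from contact still drifted by about 1.4 N.

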